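# Quarter-turn a meal tray round the corner post and fill its long compartment

### The arm

A 6-joint arm with a two-finger parallel gripper is mounted at the origin on the work surface. World frame = base frame: x ahead of the robot, y to its left, z up, the work surface at z = 0. Lengths are in m, angles in rad, forces in N, time in s.
With the tool pointing down it reaches from about 0.25 to 0.725 m from the base axis. Payload 4 kg.
Tool frame: the origin (TCP) lies midway between the tips of the shut fingers; the grasp point (between the pads) lies 19 mm behind it (env.tcp_to_grasp is the distance from the TCP to the grasp point, in m); x points along the fingers, y is the direction in which the jaws open and shut, and the axes are right-handed (so a half turn about x gives the same grasp; the last joint's range is limited). The gripper opens to 85 mm and grips with 20 to 120 N. Pads are 22 mm wide; open, the fingers measure 114 mm over their backs; the gripper's body (76 mm by 85 mm) begins 54 mm behind the grasp point. The pads swing forward as they close: fully open they stand 13 mm farther back than shut.
Start: joints at [1.11, 0.241, 0.005, 1.335, 0, 1.571], TCP at [0.222, 0.448, 0.231] pointing down, gripper open.
Joint ranges: [-2.72, 2.72], [-1.05, 1.87], [-1.09, 1.28], [-1.99, 2.15], [-1.42, 1.44], [-3.14, 3.14]. Speed limits (rad/s): [2.79, 2.79, 3.14, 3.14, 3.14, 3.14].

### API

Orientations are given as a unit quaternion [w, x, y, z].
In Python, from station import env, vision gives the robot as it stands.
- The arm moves only by the tool drive_tool, never from a script. Its argument "plan" is text: rows parted by semicolons, each of 4 numbers parted by spaces: the shift along the tool's x, y, z in cm, then the turn about the tool's x in rad. In form: x y z yaw; .... A call has 1 to 12 rows; each row is the pose to reach, as a shift and turn from the pose commanded when the call began, along the tool's axes at that moment; what a row does not reach only later rows make up. A row lasts 1/8 s, in which the tool goes at most 62.5 mm and 10.7 degrees, less where a joint would pass 70% of its speed; a pose out of reach is approached as far as the arm can. A call with a gripper value outside its range is refused whole. "jaw" is the opening, from 0 (shut) to 1 (fully open), set as the call begins (left out, the last holds). The fingers move at their own pace and stop on an object; the grip force is fixed at half the most. Time passes only in rows, so rows that repeat a pose let the fingers close. It gives the time, the measured TCP pose, the force and the opening at its end, in the units of the state.
- env.sense(): the state, without advancing time (a new reading comes with each control period).
- vision.get_image(name): name is "scene" or "side" or "wrist"; returns a dict with "image" (384x512x3 uint8, blue, green, red), "fx", "fy", "cx", "cy" (pixels), "view" (4x4, takes a point from world to camera coordinates); the wrist camera has in their place "mount" (4x4, takes a point from camera to tool coordinates, whose origin is the TCP and whose axes are the tool frame's). Camera axes: x right, y up, looking along -z (the intrinsics and any distortion apply to the point x, -y, -z); pixel columns grow to the right and rows downward; lengths in m; the calibration is good to about 2 mm. A picture is of the moment at which its call begins: read the wrist's pose just before it. There is no depth.
- env.finish_job(): hands the job in, once; it reports no verdict.
The state is a dict: "t": time; "q": joint angles; "joint_vel": joint speeds; "joint_torque": joint torques, N m; "position": TCP position; "tool_rot": TCP orientation; "ft_force": force on the tool from outside, world axes, zero at the start; "wrist_torque": the same for the moment, N m; "finger_gap": finger opening in m.
Only numpy, scipy, OpenCV 4.12 (cv2) and the standard library are available. Lean on these libraries where they do the work, as an engineer would, in place of code of your own. Each camera call takes 0.05 s, during which the arm holds its last target.

### The job

On the meal-packing table, turn the square black tray a quarter turn by pushing it against the corner post at the start of the guide fence, keeping it flat on the table, so that its long compartment comes next to the hinged steel pan, and push it fully home into the corner of fence and end stop. Then tip the pan up by its bar handle so that all three cartons drop into the long compartment, and lower the pan all the way back down. Leave the tray home with the cartons in that compartment, and do not disturb the bottle, jar, can and steel container standing around.

Things in the scene. Friction and masses are not known exactly. Their poses are not given: they have to be found in the camera images.
- fixture: Fixed aluminium fixture; origin on the table, z up. Guide fence, 45 mm high, 30 mm thick, along +y from y=12 to 224 mm; its face is the plane x=0, the tray lies on its -x side. End stop, 40 mm high: face at y=200 mm, x=-175 to 15 mm. Two pan brackets, 10 mm thick, 78 mm high, at x=-166 and -4 mm; their arms reach over the home tray's edge to y=180 mm, underside 50 mm above the table.
- post: Fixed upright round steel corner post at the start of the fence, 24 mm diameter, 65 mm high, standing at fixture x=13, y=0 mm; origin at the centre of its foot. Its axes are those of the fixture.
- nest (a point): Point on the table where the centre of the tray must finally be: 85 mm from the fence face and 85 mm from the end stop, at fixture x=-85, y=115 mm. Axes those of the fixture.
- tray: Loose square black tray, 170 x 170 x 42 mm high, open on top, walls 4, floor 5 mm, 0.2-0.4 kg; origin: centre of underside, z up. Divider (36 mm high, along x at y=-13 mm) parts the long compartment (x +-81, y -11 to 81 mm) from two small ones. It starts on the fixture's -y side of the post, tray +y roughly along fixture -x; home, its axes are the fixture's (a clockwise turn seen from above).
- tray_long (a point): Centre of the floor of the tray's long compartment, at tray x=0, y=35, z=5 mm.
- pan (a joint): Hinge of the steel pan, rad: 0 = level, lowered; grows to 1.25 as the handle end is raised and it pours over its open lip. Falls back to 0 by its weight when let go (0.5 kg; about 3 N at the handle). Cartons start to slide at roughly 0.4 to 0.65 rad, depending on friction.
- pan_hinge (a point): On the pan's hinge axis (along fixture x), middle of its open lip, 60 mm above the table, at fixture x=-85, y=188 mm: the lip reaches 12 mm over the home tray. From the lip the pan reaches 125 mm towards fixture +y; 130 mm wide, side and back walls 40 mm high (sides 18 mm near the lip). A fixed block 50 mm high stands below it.
- pan_handle (a point): Middle of the pan's bar handle: round bar 12 mm thick, 90 mm long along fixture x, 45 mm beyond the pan's back wall, free all round; 170 mm from the hinge axis along the pan and 34 mm above the pan's floor, so 94 mm above the table when the pan is level.
- carton0: Loose sealed cardboard carton, 40 x 62 x 26 mm (x, y, z), 45 g, one of three alike lying in the pan; origin at the centre of its underside.
- carton1: Second such carton.
- carton2: Third such carton.
- bottle: Bystander: clear plastic bottle, 60 mm diameter, 165 mm high; origin under its centre.
- jar: Bystander: glass jar with steel cap, 68 mm diameter, 100 mm high; origin under its centre.
- can: Bystander: can, 72 mm diameter, 110 mm high; origin under its centre.
- gnpan: Bystander: open steel container, 100 x 170 mm, 60 mm high; origin under its centre.
Mind the look-alikes: they are no part of the job. What is shaped like the carton0 but blue or pink is not meant.

How it is judged:
By the outcome, as a careful person would: the job done as asked, in the order asked, and still so for the second after the job is handed in, with the robot touching nothing.
It also fails if it takes over 72 s, if anything falls off the work surface, if the arm or the gripper's body presses on something with over 40 N, if the wrist force passes 120 N, or if a joint passes its speed limit or range.

## Working session

There is one attempt and no reset: what is moved stays moved. The work goes in short steps, Python scripts to look and compute and a tool call to move; the robot and the scene stay as the last step left them, time stands still between calls to the robot, and variables do not carry over. Pictures are saved under pics/ and viewed, and the job is handed in when it is done.

Besides the shell and the picture viewer there is one more tool, called as name(argument=value, ...) on one line, values as JSON. drive_tool: Moves the arm, as the interface text tells. Its arguments: {"type":"object","properties":{"plan":{"type":"string"},"jaw":{"type":"number"}},"required":["plan"]}

```bash
mkdir -p pics; ls; python3 - <<'E'
from station import env, vision
import cv2
s=env.sense(); print({k:s[k] for k in s})
for n in ("scene","side","wrist"):
    d=vision.get_image(n); cv2.imwrite(f"pics/{n}0.png",d["image"])
    print(n,{k:v for k,v in d.items() if k!="image"})
E
```

```text
pics
{'t': 0.0, 'q': array([ 1.10999063e+00,  2.41458669e-01,  3.72520302e-03,  1.33519699e+00,
       -1.70565611e-05,  1.57081997e+00]), 'joint_vel': array([-8.24250835e-04, -1.12515887e-03, -8.38293852e-04, -1.65008124e-03,
       -1.56913507e-03,  2.76350316e-05]), 'joint_torque': array([-1.18573655e-03, -3.72324729e+01,  2.52404022e+01,  1.70134770e-02,
       -9.62874469e-05, -1.60056817e-05]), 'position': array([0.22205891, 0.44727958, 0.23039051]), 'tool_rot': array([ 0.68825238,  0.16075387,  0.68858525, -0.1622258 ]), 'ft_force': array([ 0.07121539, -0.02892834, -0.48028924]), 'wrist_torque': array([0.0009379 , 0.00161463, 0.00291986]), 'finger_gap': 0.08517537099453161}
scene {'fx': 370.54834493496423, 'fy': 370.54834493496423, 'cx': 256.6902311226237, 'cy': 191.69034150867162, 'view': array([[-0.12693096,  0.99176854, -0.01684348,  0.16375458],
       [-0.69995813, -0.07752625,  0.70996359,  0.29762262],
       [ 0.70281374,  0.10190609,  0.70403693, -1.39992802],
       [ 0.        ,  0.        ,  0.        ,  1.        ]])}
side {'fx': 426.33447928297966, 'fy': 426.33447928297966, 'cx': 255.85974697667373, 'cy': 190.0914285282295, 'view': array([[ 0.9756853 , -0.21817534,  0.02092145, -0.54256533],
       [ 0.14097029,  0.6977694 ,  0.70231421, -0.07752516],
       [-0.16782599, -0.68228835,  0.71155959, -1.1553006 ],
       [ 0.        ,  0.        ,  0.        ,  1.        ]])}
wrist {'fx': 325.2269407480722, 'fy': 325.2269407480722, 'cx': 255.70165327980257, 'cy': 186.95422377161623, 'mount': array([[ 1.32172645e-04,  3.10517263e-01, -9.50567731e-01,
        -1.42640892e-01],
       [ 9.99999967e-01,  1.69633170e-04,  1.94459229e-04,
         1.12976654e-03],
       [ 2.21630765e-04, -9.50567725e-01, -3.10517230e-01,
        -8.11827349e-02],
       [ 0.00000000e+00,  0.00000000e+00,  0.00000000e+00,
         1.00000000e+00]])}
```

View pics/scene0.png

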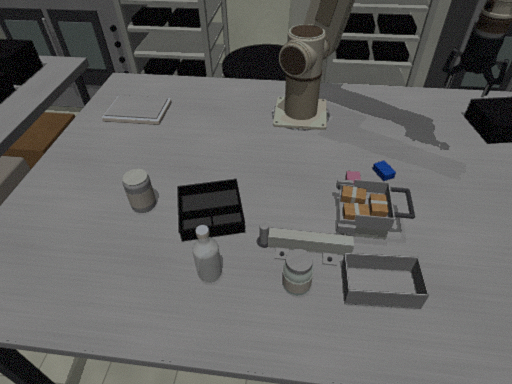

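View pics/side0.png

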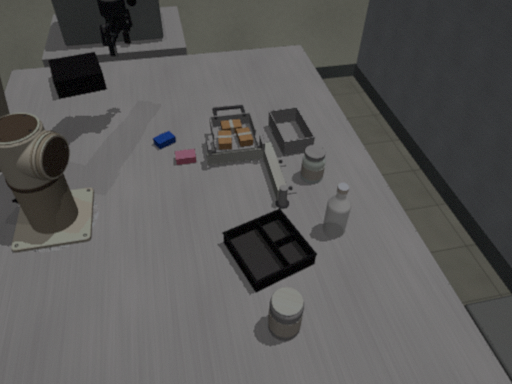

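View pics/wrist0.png

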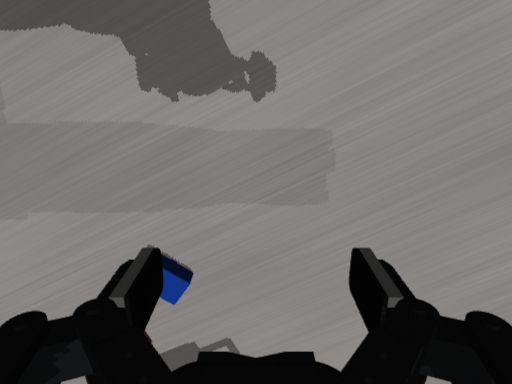

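The scene view shows the post at (263,235), the fence running right to (352,245), the pan with three orange-brown cartons at (365,205), and the black tray at (210,208). Blue (384,170) and pink (353,177) cartons are the look-alikes. I'll enlarge these next.

```bash
python3 - <<'E'
import cv2
im=cv2.imread("pics/scene0.png")
cv2.imwrite("pics/sA.png",cv2.resize(im[160:310,240:440],None,fx=4,fy=4,interpolation=cv2.INTER_CUBIC))
cv2.imwrite("pics/sB.png",cv2.convertScaleAbs(cv2.resize(im[165:265,110:280],None,fx=4.7,fy=4.7,interpolation=cv2.INTER_CUBIC),alpha=1.6,beta=10))
im=cv2.imread("pics/side0.png")
cv2.imwrite("pics/dA.png",cv2.convertScaleAbs(cv2.resize(im[90:240,180:360],None,fx=4,fy=4,interpolation=cv2.INTER_CUBIC),alpha=1.4))
cv2.imwrite("pics/dB.png",cv2.convertScaleAbs(cv2.resize(im[180:340,200:360],None,fx=3.7,fy=3.7,interpolation=cv2.INTER_CUBIC),alpha=1.6,beta=10))
E
```

```text
(no output)
```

View pics/sA.png

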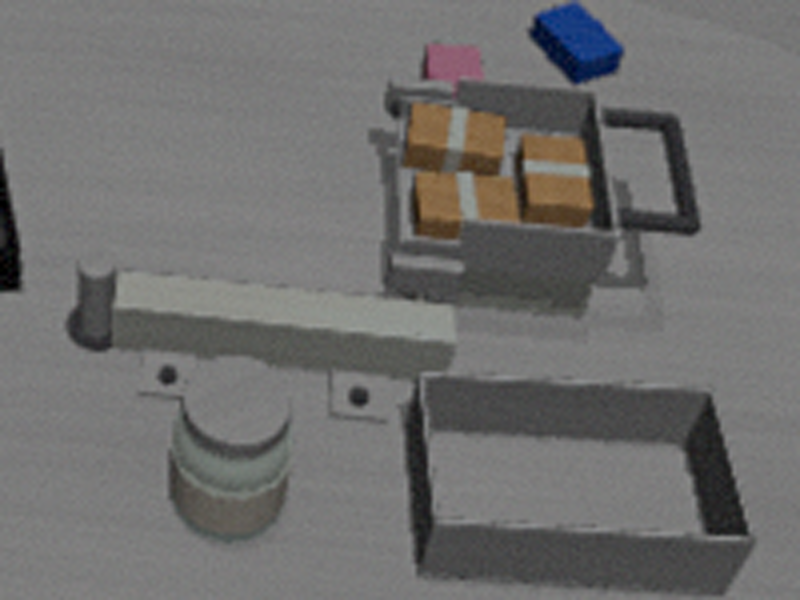

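View pics/sB.png

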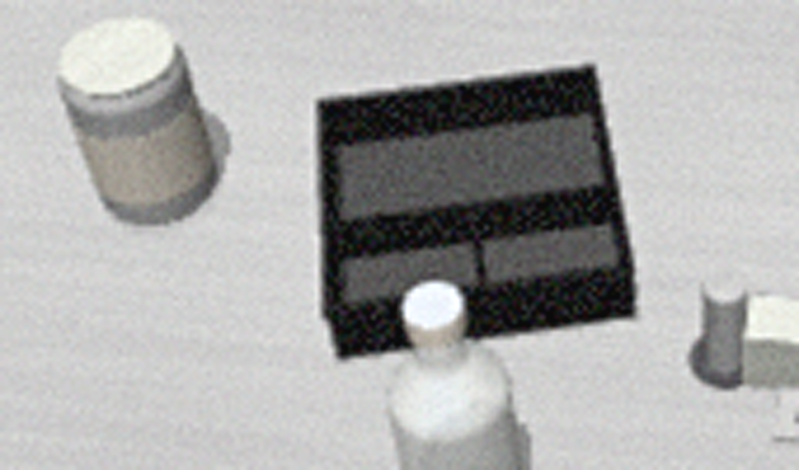

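View pics/dA.png

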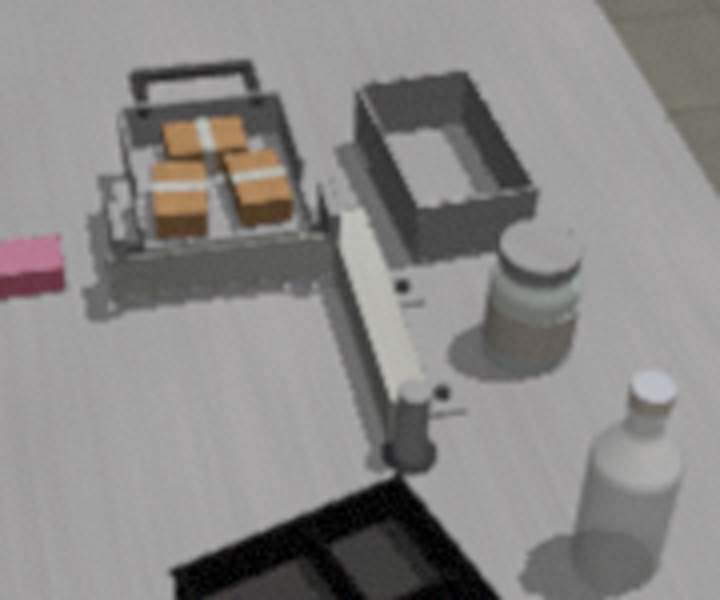

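View pics/dB.png

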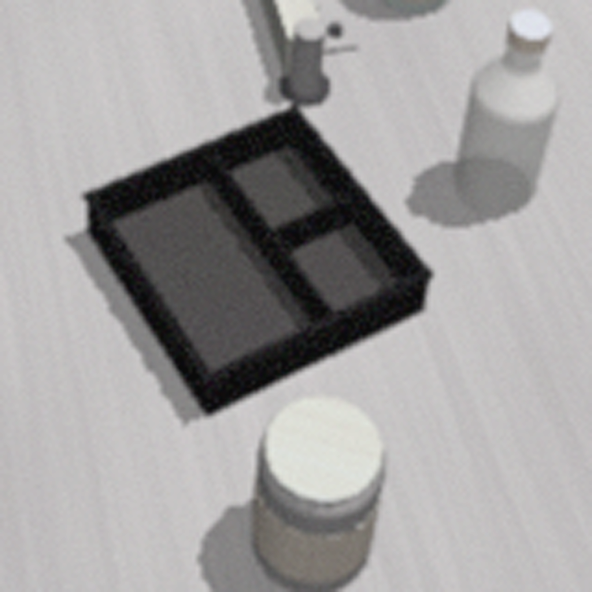

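```bash
cat > h.py <<'E'
import numpy as np, cv2
from scipy.optimize import least_squares
CAM={'scene':dict(f=370.54834,cx=256.69023,cy=191.69034,V=np.array([[-0.12693096,0.99176854,-0.01684348,0.16375458],[-0.69995813,-0.07752625,0.70996359,0.29762262],[0.70281374,0.10190609,0.70403693,-1.39992802],[0,0,0,1]])),
'side':dict(f=426.33448,cx=255.85975,cy=190.09143,V=np.array([[0.9756853,-0.21817534,0.02092145,-0.54256533],[0.14097029,0.6977694,0.70231421,-0.07752516],[-0.16782599,-0.68228835,0.71155959,-1.1553006],[0,0,0,1]]))}
def proj(c,P):
    c=CAM[c];p=np.atleast_2d(P)@c['V'][:3,:3].T+c['V'][:3,3]
    return np.c_[c['cx']+c['f']*p[:,0]/-p[:,2], c['cy']-c['f']*p[:,1]/-p[:,2]]
def ray(c,uv,z):
    c=CAM[c];d=np.array([(uv[0]-c['cx'])/c['f'],-(uv[1]-c['cy'])/c['f'],-1.])
    R=c['V'][:3,:3];o=-R.T@c['V'][:3,3];d=R.T@d
    return o+d*(z-o[2])/d[2]
def T(x,P):
    P=np.atleast_2d(P)/1000.;c,s=np.cos(x[2]),np.sin(x[2])
    return np.c_[x[0]+c*P[:,0]-s*P[:,1],x[1]+s*P[:,0]+c*P[:,1],P[:,2]]
def crop(uv,s,o): return (np.array(uv,float)+.5)/s-.5+np.array(o)
def fit(obs,x0):
    # obs: (cam, P mm, uv)
    f=lambda x: np.concatenate([(proj(c,T(x,P))[0]-uv) for c,P,uv in obs])
    r=least_squares(f,x0,loss='soft_l1'); return r.x, f(r.x).reshape(-1,2)
E
cat > m.py <<'E'
from h import *
A=lambda *u: crop(u,4,(240,160)); B=lambda *u: crop(u,4.7,(110,165)); C=lambda *u: crop(u,4,(180,90)); D=lambda *u:crop(u,3.7,(200,180))
obs=[('scene',(13,0,65),A(97,265)),('scene',(0,12,45),A(118,272)),('scene',(30,12,45),A(113,313)),('scene',(30,224,45),A(456,345)),('scene',(0,224,45),A(453,308)),('scene',(30,12,0),A(112,347)),('scene',(-40,358,94),A(692,228)),('scene',(-130,358,94),A(676,118)),('side',(13,0,65),C(414,388)),('side',(0,224,45),C(335,215)),('side',(-130,358,94),C(133,76)),('side',(-40,358,94),C(250,66))]
x,r=fit(obs,[.5,.1,0]);print("fixture",x);print(r.round(1))
h=85
tr=[('scene',(h,h,42),B(320,100)),('scene',(h,-h,42),B(325,312)),]
# tray +y -> fixture -x : theta ~ +90deg ; tray x -> world +y, tray y -> world -x
tr=[('scene',(-h,h,42),B(320,100)),('scene',(h,h,42),B(594,67)),('scene',(h,-h,0),B(635,317)),('scene',(-h,-h,0),B(340,356)),
('side',(-h,h,42),D(85,197)) if 0 else ('side',(h,h,42),D(85,197)),('side',(h,-h,42),D(295,110)),('side',(-h,-h,42),D(430,275)),('side',(-h,h,42),D(207,385)),('side',(-h,h,0),D(207,411)),('side',(-h,-h,0),D(425,310))]
xt,r=fit(tr,[.55,-.1,1.57]);print("tray",xt);print(r.round(1))
def inv(x,p): 
    d=np.array(p)-x[:2];c,s=np.cos(x[2]),np.sin(x[2]);return np.array([c*d[0]+s*d[1],-s*d[0]+c*d[1]])*1000
print("tray in fixture",inv(x,xt[:2]),xt[2]-x[2])
for n,c,uv,hh in [('can','scene',B(118,55),110),('bottle','scene',B(434,305),165),('jar','scene',A(238,400),100),('can','side',D(323,447),110),('bottle','side',C(653,389),165),('jar','side',C(540,247),100)]:
    p=ray(c,uv,hh/1000);print(n,p.round(3),inv(x,p[:2]).round())
E
python3 m.py
```

```text
fixture [ 0.60654065 -0.06663563 -0.02020802]
[[-0.1 -0.3]
 [-0.  -0.4]
 [-0.2 -1.4]
 [ 0.5 -0.2]
 [ 0.8 -0.6]
 [-0.1  0.9]
 [-0.  -0.3]
 [-1.1  1.4]
 [ 1.2  0.3]
 [-1.  -1.2]
 [ 1.7  0. ]
 [ 0.  -0.2]]
tray [ 0.53647585 -0.22716772  1.86857216]
[[-0.4 -0.2]
 [-0.1 -0.7]
 [ 0.3 -0.2]
 [-0.7  0.7]
 [-0.1 -0.8]
 [ 0.  -1. ]
 [ 0.4 -0.2]
 [ 0.1 -0.8]
 [-0.3  1.9]
 [-0.3  0.3]]
tray in fixture [ -66.80667654 -161.9150933 ] 1.888780178912987
can [ 0.525 -0.427  0.11 ] [ -74. -362.]
bottle [ 0.729 -0.187  0.165] [ 124. -118.]
jar [0.736 0.024 0.1  ] [128.  94.]
can [ 0.523 -0.429  0.11 ] [ -76. -364.]
bottle [ 0.725 -0.19   0.165] [ 121. -121.]
jar [0.731 0.022 0.1  ] [123.  91.]
```

```bash
cat >> h.py <<'E'
from scipy.spatial.transform import Rotation as Ro
FX=np.array([0.60654065,-0.06663563,-0.02020802])
def st(s=None):
    from station import env
    s=s or env.sense();q=s['tool_rot'];R=Ro.from_quat([q[1],q[2],q[3],q[0]]).as_matrix()
    return s,np.array(s['position']),R
def fx2w(x,y,z=0): return T(FX,(x,y,z))[0]
def go(Pw,psi,s=None,pos=None,R=None):
    """plan row to reach world TCP Pw (m), tool y heading psi deg (mod 180, nearest)"""
    if pos is None: s,pos,R=st(s)
    d=R.T@(np.array(Pw)-pos)*100
    h=np.degrees(np.arctan2(R[1,1],R[0,1]))
    dd=(psi-h+90)%180-90
    return d, -np.radians(dd)   # tool x down => yaw about x is CW
def status():
    s,p,R=st();h=np.degrees(np.arctan2(R[1,1],R[0,1]))
    c,sn=np.cos(FX[2]),np.sin(FX[2]);dx,dy=p[:2]-FX[:2]
    print('t',round(s['t'],2),'pos',p.round(4),'fix',np.round([(c*dx+sn*dy)*1e3,(-sn*dx+c*dy)*1e3],1),'hy',round(h,1),'hz',round(np.degrees(np.arctan2(R[1,2],R[0,2])),1),'q',np.round(s['q'],2),'F',np.round(s['ft_force'],1),'gap',round(s['finger_gap'],4))
E
python3 -c "
from h import *
status(); s,p,R=st();print(R.round(2))"
```

```text
t 0.15 pos [0.2221 0.4474 0.2306] fix [-394.8  506.2] hy 63.6 hz -26.4 q [1.11 0.24 0.   1.34 0.   1.57] F [ 0.4 -0.8  0.7] gap 0.0855
[[-0.    0.44  0.9 ]
 [-0.    0.9  -0.44]
 [-1.   -0.   -0.  ]]
```

```bash
python3 -c "
from h import *
print(go((0.508,-0.236,0.23),107.1))"
```

```text
(array([  0.13935421, -48.50320737,  55.99432362]), np.float64(-0.7591886920392262))
```

drive_tool(plan="0 -12 14 -0.15; 0 -24 28 -0.3; 0 -36 42 -0.5; 0 -48.5 56 -0.76; 0 -48.5 56 -0.76; 0 -48.5 56 -0.76; 0 -48.5 56 -0.76; 0 -48.5 56 -0.76; 0 -48.5 56 -0.76; 0 -48.5 56 -0.76; 0 -48.5 56 -0.76; 0 -48.5 56 -0.76", jaw=1)

```text
t: 1.65
position: [0.5017, -0.2208, 0.231]
tool_rot: [0.699, -0.105, 0.699, 0.105]
ft_force: [1.1, -0.2, 0.2]
finger_gap: 0.0855
```

```bash
python3 -c "
from h import *
status()"
```

```text
t 1.65 pos [ 0.5017 -0.2208  0.231 ] fix [-101.7 -156.3] hy 107.1 hz 17.1 q [-0.41  0.34  0.14  1.37  0.   -0.71] F [ 1.1 -0.2  0.2] gap 0.0855
```

```bash
python3 - <<'E'
from h import *
from station import vision
status()
d=vision.get_image("wrist"); cv2.imwrite("pics/w1.png",cv2.convertScaleAbs(d["image"],alpha=1.6,beta=10))
status()
E
```

```text
t 1.65 pos [ 0.5017 -0.2208  0.231 ] fix [-101.7 -156.3] hy 107.1 hz 17.1 q [-0.41  0.34  0.14  1.37  0.   -0.71] F [ 1.1 -0.2  0.2] gap 0.0855
t 1.7 pos [ 0.5041 -0.2279  0.2295] fix [ -99.1 -163.3] hy 106.8 hz 16.8 q [-0.42  0.35  0.14  1.37 -0.   -0.72] F [ 5.6 -5.2  1.9] gap 0.0854
```

View pics/w1.png

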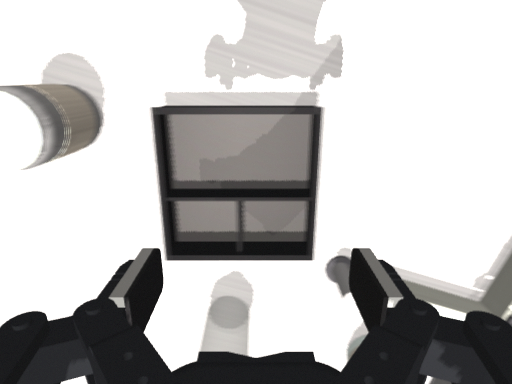

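```bash
cat >> h.py <<'E'
MT=np.array([[1.32172645e-04,3.10517263e-01,-9.50567731e-01,-1.42640892e-01],[9.99999967e-01,1.69633170e-04,1.94459229e-04,1.12976654e-03],[2.21630765e-04,-9.50567725e-01,-3.10517230e-01,-8.11827349e-02],[0,0,0,1]])
def setw(p,R):
    M=np.eye(4);M[:3,:3]=R;M[:3,3]=p
    CAM['wrist']=dict(f=325.22694,cx=255.70165,cy=186.95422,V=np.linalg.inv(M@MT))
def snapw(name,crop=None,a=1.0,b=0):
    from station import vision
    s,p,R=st();d=vision.get_image("wrist");cv2.imwrite(name,cv2.convertScaleAbs(d['image'],alpha=a,beta=b))
    np.savez(name+'.npz',p=p,R=R);s2,p2,_=st();print('moved',np.abs(p2-p).max().round(4));status()
E
python3 - <<'E'
from h import *
snapw("pics/w2.png")
im=cv2.imread("pics/w2.png")
cv2.imwrite("pics/w2a.png",cv2.convertScaleAbs(cv2.resize(im[90:270,140:340],None,fx=3.3,fy=3.3,interpolation=cv2.INTER_CUBIC),alpha=1.3))
cv2.imwrite("pics/w2b.png",cv2.resize(im[190:384,300:512],None,fx=3,fy=3,interpolation=cv2.INTER_CUBIC))
E
```

```text
moved 0.0038
t 1.75 pos [ 0.5025 -0.2241  0.2294] fix [-100.8 -159.5] hy 106.8 hz 16.8 q [-0.42  0.34  0.14  1.37 -0.   -0.71] F [0.1 0.5 0.2] gap 0.0851
```

View pics/w2a.png

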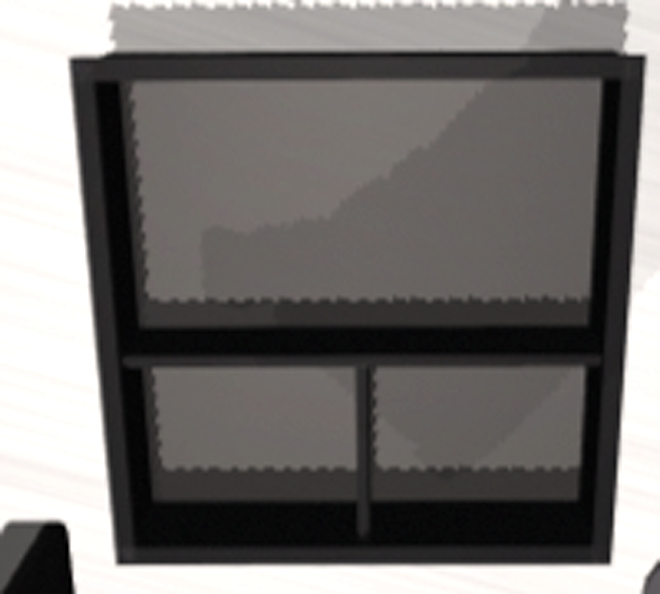

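View pics/w2b.png

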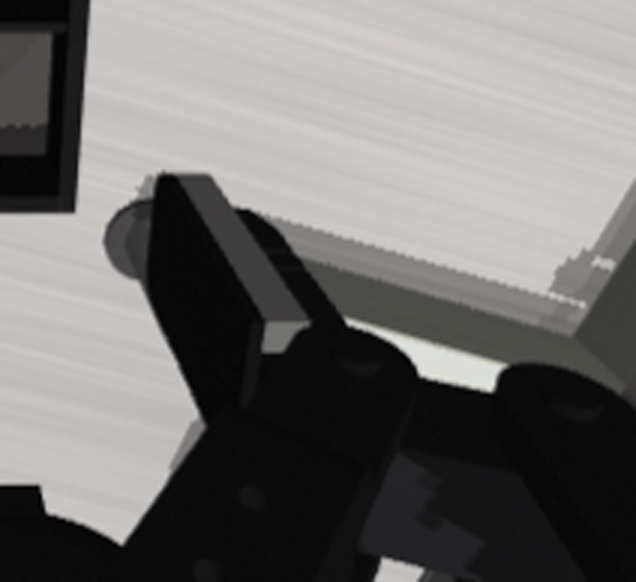

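```bash
python3 - <<'E'
from h import *
z=np.load("pics/w2.png.npz");setw(z['p'],z['R']);print(z['p'])
W=lambda *u: crop(u,3.3,(140,90)); V=lambda *u: crop(u,3,(300,190));h=85
tr=[('wrist',(-h,h,42),W(70,58)),('wrist',(h,h,42),W(645,57)),('wrist',(h,-h,42),W(612,563)),('wrist',(-h,-h,42),W(117,563))]
x,r=fit(tr,[.5365,-.2272,1.868]);print(x,np.degrees(x[2]));print(r.round(1))
# fence/post predicted
P=T(FX,[(13,0,0),(13-12,0,0),(0,12,0),(0,12,45),(0,200,0),(13,0,65)]);print(((proj('wrist',P)-[300,190])*3).round())
E
```

```text
[ 0.50412504 -0.2279079   0.22952275]
[ 0.5339624  -0.22634681  1.86757527] 107.00418066453177
[[ 1.5  0.7]
 [-1.   0.4]
 [-1.5 -1.2]
 [ 0.9 -1.1]]
[[143. 245.]
 [154. 222.]
 [181. 228.]
 [215. 290.]
 [564. 341.]
 [189. 342.]]
```

```bash
python3 -c "
from h import *
print(go((0.5063,-0.2356,0.006),107.0));status()"
```

```text
(array([22.33863508, -1.18480001,  0.05211011]), np.float64(-0.0038276227538382697))
t 1.75 pos [ 0.5025 -0.2241  0.2294] fix [-100.8 -159.5] hy 106.8 hz 16.8 q [-0.42  0.34  0.14  1.37 -0.   -0.71] F [0.1 0.5 0.2] gap 0.0851
```

drive_tool(plan="3 0 0 0; 6 0 0 0; 6 0 0 0; 6 0 0 0")

```text
t: 2.25
position: [0.5017, -0.2186, 0.1723]
tool_rot: [0.699, -0.106, 0.699, 0.105]
ft_force: [-0.0, -0.2, 0.3]
finger_gap: 0.0857
```

```bash
python3 -c "
from h import *
print(go((0.5063,-0.2356,0.006),107.0));status()"
```

```text
(array([16.63245568, -1.74558549, -0.07849836]), np.float64(0.0029143214380120937))
t 2.25 pos [ 0.5017 -0.2186  0.1723] fix [-101.7 -154.1] hy 107.2 hz 17.2 q [-0.41  0.36  0.02  1.23  0.   -0.71] F [-0.  -0.2  0.3] gap 0.0857
```

drive_tool(plan="2 -1.7 0 0; 6 -1.7 0 0; 10 -1.7 0 0; 13 -1.7 0 0; 15 -1.7 0 0; 16.6 -1.7 0 0; 16.6 -1.7 0 0; 16.6 -1.7 0 0")

```text
t: 3.25
position: [0.5071, -0.2356, 0.006]
tool_rot: [0.7, -0.106, 0.699, 0.105]
ft_force: [-0.2, 0.0, -0.2]
finger_gap: 0.0855
```

```bash
python3 - <<'E'
from h import *
from station import vision
status()
for n in ("side","wrist"):
    im=vision.get_image(n)["image"]
    if n=="side": im=cv2.resize(im[150:350,180:400],None,fx=3,fy=3)
    cv2.imwrite(f"pics/{n}3.png",im)
status()
E
```

```text
t 3.25 pos [ 0.5071 -0.2356  0.006 ] fix [ -96.  -170.9] hy 107.1 hz 17.1 q [-0.43  0.55 -0.17  0.85 -0.   -0.73] F [-0.2  0.  -0.2] gap 0.0855
t 3.35 pos [ 0.5073 -0.2356  0.0064] fix [ -95.8 -170.9] hy 107.1 hz 17.1 q [-0.43  0.55 -0.17  0.85 -0.   -0.73] F [-0.3  0.1  0.5] gap 0.0854
```

View pics/side3.png

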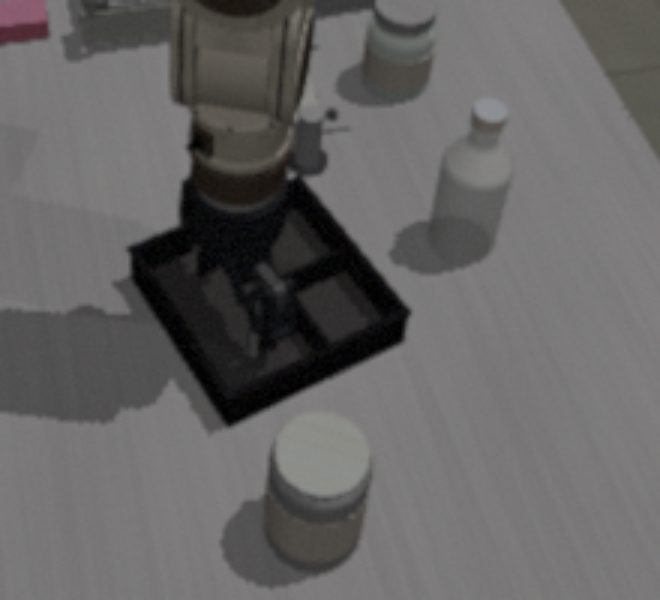

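View pics/wrist3.png

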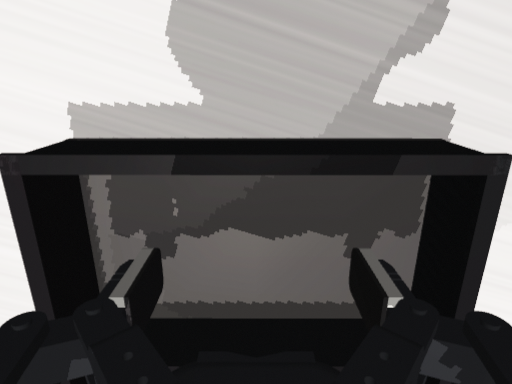

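The fingers stand inside the long compartment, clear of all walls. Next I push the divider so the tray comes in front of the post.

drive_tool(plan="0 0 1.5 0; 0 0 2.5 0; 0 0 3.3 0; 0 0 4.1 0; 0 0 4.9 0; 0 0 5.7 0; 0 0 6.5 0; 0 0 7.3 0; 0 0 8.1 0; 0 0 8.7 0; 0 0 9.0 0; 0 0 9.0 0")

```text
t: 4.85
position: [0.593, -0.2082, 0.0052]
tool_rot: [0.7, -0.105, 0.699, 0.106]
ft_force: [-0.8, 0.4, -0.4]
finger_gap: 0.0854
```

```bash
python3 - <<'E'
from h import *
from station import vision
snapw("pics/w4.png",a=1.3)
im=vision.get_image("side")["image"]; cv2.imwrite("pics/side4.png",cv2.resize(im[130:330,180:400],None,fx=3,fy=3))
E
```

```text
moved 0.0001
t 4.9 pos [ 0.593  -0.2083  0.0053] fix [ -10.6 -141.9] hy 107.2 hz 17.2 q [-0.34  0.66  0.05  0.96  0.   -0.64] F [-0.5 -0.8  0.4] gap 0.0852
```

View pics/side4.png

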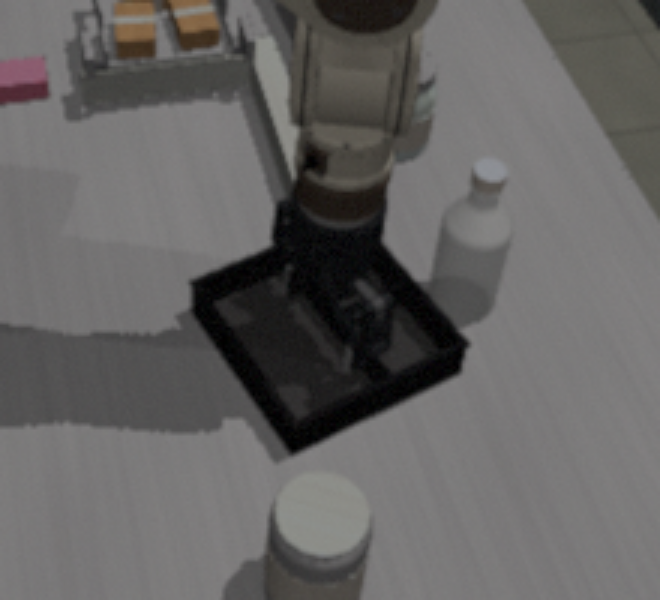

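View pics/w4.png

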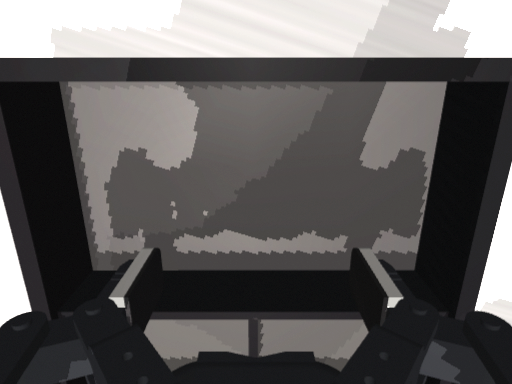

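drive_tool(plan="0 0 -2 0; 0 0 -4 0; 0 0.6 -5.6 0; 0 1.2 -6.6 0; 0 1.8 -6.8 0; 0 2.4 -6.8 0; 0 2.8 -6.8 0; 0 2.8 -6.8 0")

```text
t: 5.95
position: [0.5196, -0.2014, 0.0054]
tool_rot: [0.699, -0.106, 0.699, 0.106]
ft_force: [0.4, -0.4, -0.3]
finger_gap: 0.0854
```

```bash
python3 - <<'E'
from h import *
from station import vision
snapw("pics/w5.png",a=1.3)
im=vision.get_image("side")["image"]; cv2.imwrite("pics/side5.png",cv2.resize(im[130:330,180:400],None,fx=3,fy=3))
E
```

```text
moved 0.0002
t 6.0 pos [ 0.5194 -0.2014  0.0053] fix [ -84.4 -136.5] hy 107.2 hz 17.2 q [-0.37  0.55 -0.17  0.85  0.   -0.67] F [-0.   0.1  0.7] gap 0.0853
```

View pics/side5.png

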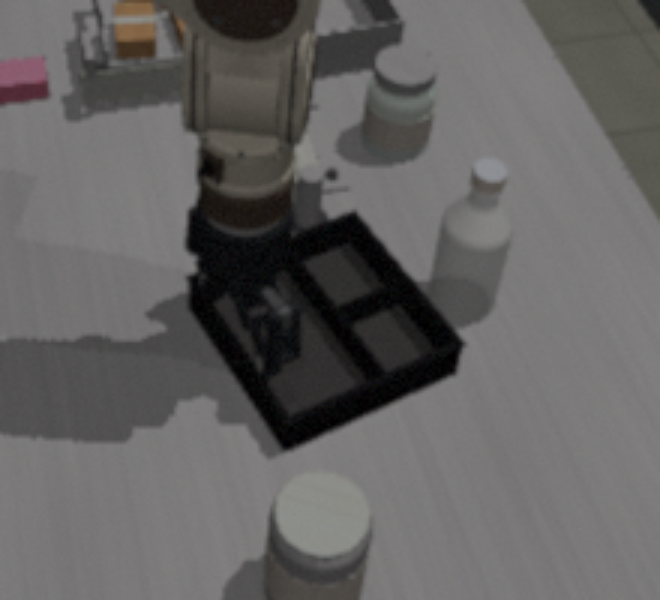

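View pics/w5.png

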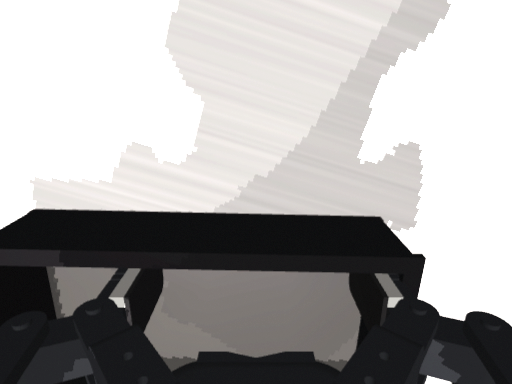

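```bash
cat >> h.py <<'E'
def w2f(p):
    c,s=np.cos(FX[2]),np.sin(FX[2]);d=np.array(p)[:2]-FX[:2];return np.array([c*d[0]+s*d[1],-s*d[0]+c*d[1]])*1e3
E
python3 - <<'E'
from h import *
z=np.load("pics/w5.png.npz");setw(z['p'],z['R'])
# outer top edge: back rim outer edge passes (0,251)-(420,254)?; corner outer (425,256)
a=ray('wrist',(424,256),.042);b=ray('wrist',(100,250),.042)
print(w2f(a),w2f(b),np.degrees(np.arctan2(*(a-b)[[1,0]])))
# scene-frame side view corners (crop off(180,130), x3)
S=lambda *u:crop(u,3,(180,130))
for u in [(192,278),(355,213),(464,345),(287,425)]: print(w2f(ray('side',S(*u),.042)))
E
```

```text
[-122.81367118  -82.7618448 ] [ -87.69772013 -196.53676297] 105.99469579102147
[-115.55030861  -85.53260932]
[ 44.05519406 -36.30687413]
[  93.18331302 -197.79968368]
[ -69.30740761 -247.07503453]
```

```bash
cat >> h.py <<'E'
def path(phis,ds,ax,ay,z=0.006,gap=97,post=(13,0)):
    s,pos,R=st();out=[]
    for ph,d in zip(phis,ds):
        a=np.radians(ph);ex=np.array([np.cos(a),np.sin(a)]);ey=np.array([-ex[1],ex[0]])
        c=np.array(post)-gap*ex+(85-d)*ey; t=c+ax*ex+ay*ey
        dd,y=go(fx2w(*t,z*1000),ph+np.degrees(FX[2]),pos=pos,R=R)
        out.append((dd.round(2),round(y,3),'center',c.round(0),'tcp',t.round(0)))
    return out
E
python3 - <<'E'
from h import *
for r in path([107,100,93,86,79,72,65],[20,21,22,23,24,25,26],25,70): print(*r)
E
```

```text
[-0.08  3.02 -0.11] 0.023 center [ -21. -112.] tcp [ -95. -108.]
[-0.08  4.72 -0.74] 0.145 center [ -33. -107.] tcp [-106.  -94.]
[-0.07  6.47 -1.17] 0.268 center [ -45. -100.] tcp [-116.  -79.]
[-0.07  8.26 -1.39] 0.39 center [-56. -92.] tcp [-124.  -63.]
[-0.07 10.04 -1.39] 0.512 center [-65. -84.] tcp [-129.  -46.]
[-0.07 11.8  -1.18] 0.634 center [-74. -74.] tcp [-133.  -28.]
[-0.07 13.52 -0.77] 0.756 center [-81. -63.] tcp [-134.  -11.]
```

drive_tool(plan="0 1 0 0.02; 0 2 0 0.02; 0 3 -0.1 0.02; 0 3.9 -0.4 0.08; 0 4.7 -0.7 0.145; 0 5.6 -0.95 0.21; 0 6.5 -1.2 0.27; 0 7.4 -1.3 0.33; 0 8.3 -1.4 0.39; 0 9.2 -1.4 0.45; 0 10 -1.4 0.51; 0 10 -1.4 0.51")

```text
t: 7.55
position: [0.4759, -0.1094, 0.0055]
tool_rot: [0.703, 0.074, 0.703, -0.073]
ft_force: [-0.8, 0.5, -0.3]
finger_gap: 0.0855
```

```bash
python3 - <<'E'
from h import *
from station import vision
snapw("pics/w6.png",a=1.3)
im=vision.get_image("side")["image"]; cv2.imwrite("pics/side6.png",cv2.resize(im[130:330,180:400],None,fx=3,fy=3))
im=vision.get_image("scene")["image"]; cv2.imwrite("pics/scene6.png",cv2.convertScaleAbs(cv2.resize(im[140:300,150:400],None,fx=3,fy=3),alpha=1.4))
E
```

```text
moved 0.0003
t 7.6 pos [ 0.4758 -0.1097  0.0054] fix [-129.8  -45.7] hy 78.0 hz -12.0 q [-0.23  0.44 -0.36  0.77  0.   -0.02] F [-0.7 -1.  -0.3] gap 0.0852
```

View pics/side6.png

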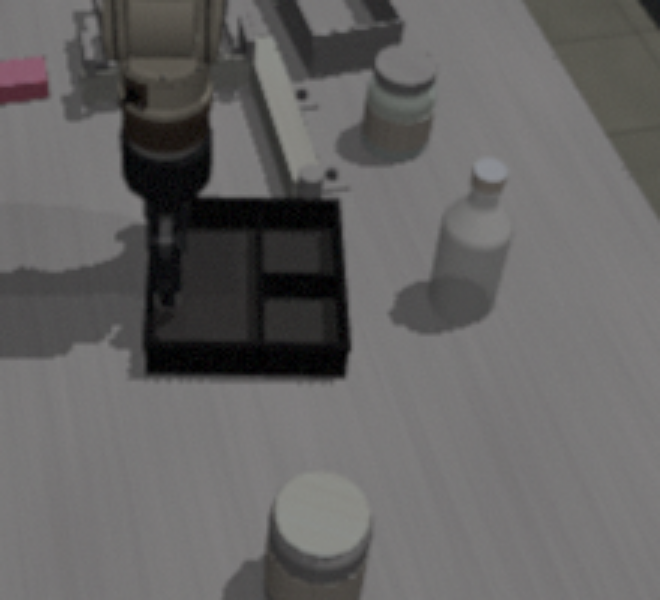

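View pics/w6.png

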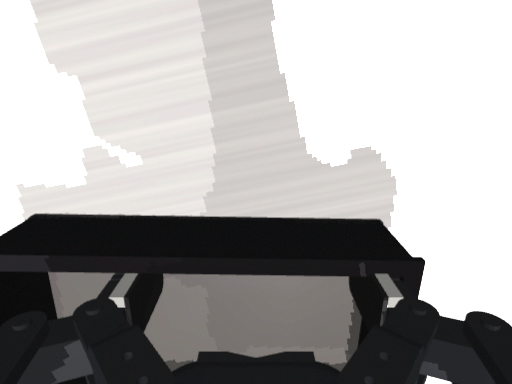

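View pics/scene6.png

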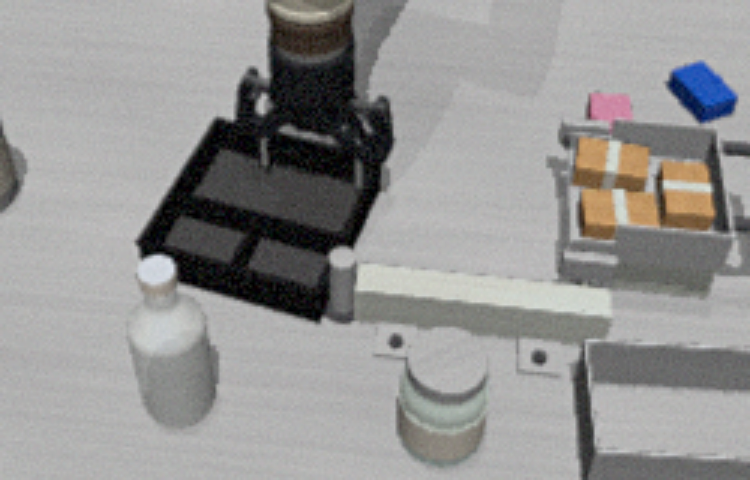

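The tray turns with the gripper and bears on the post near its corner, at (340,290) in the crop. Continuing.

```bash
python3 - <<'E'
from h import *
for r in path(range(79,-1,-5),np.linspace(24,40,16),25,70): print(*r)
E
```

```text
[-0.07  0.05  0.04] 0.003 center [-65. -84.] tcp [-129.  -46.]
[-0.07  1.21 -0.43] 0.09 center [-71. -77.] tcp [-132.  -33.]
[-0.07  2.4  -0.79] 0.177 center [-77. -69.] tcp [-133.  -21.]
[-0.07  3.61 -1.06] 0.264 center [-81. -62.] tcp [-133.   -9.]
[-0.07  4.82 -1.22] 0.352 center [-86. -54.] tcp [-133.    4.]
[-0.07  6.04 -1.28] 0.439 center [-89. -46.] tcp [-131.   16.]
[-0.07  7.25 -1.23] 0.526 center [-92. -37.] tcp [-128.   27.]
[-0.07  8.44 -1.09] 0.613 center [-94. -29.] tcp [-125.   39.]
[-0.07  9.61 -0.85] 0.701 center [-95. -20.] tcp [-120.   50.]
[-0.07 10.74 -0.51] 0.788 center [-96. -12.] tcp [-115.   60.]
[-0.07 11.84 -0.08] 0.875 center [-96.  -3.] tcp [-108.   70.]
[-0.07 12.89  0.43] 0.962 center [-96.   6.] tcp [-101.   80.]
[-0.07 13.88  1.03] 1.05 center [-94.  14.] tcp [-94.  88.]
[-0.07 14.82  1.7 ] 1.137 center [-93.  22.] tcp [-85.  96.]
[-0.07 15.69  2.44] 1.224 center [-90.  30.] tcp [-76. 103.]
[-0.07 16.49  3.25] 1.311 center [-87.  38.] tcp [-67. 110.]
```

drive_tool(plan="0 1.2 -0.4 0.09; 0 2.4 -0.8 0.18; 0 3.6 -1.05 0.265; 0 4.8 -1.2 0.35; 0 6 -1.3 0.44; 0 7.2 -1.25 0.525; 0 8.4 -1.1 0.615; 0 9.6 -0.85 0.7; 0 10.7 -0.5 0.79; 0 11.8 -0.1 0.875; 0 12.4 0.15 0.92; 0 12.4 0.15 0.92")

```text
t: 9.2
position: [0.5039, 0.0104, 0.0052]
tool_rot: [0.597, 0.378, 0.597, -0.379]
ft_force: [1.0, 0.0, -1.3]
finger_gap: 0.0854
```

```bash
python3 - <<'E'
from h import *
from station import vision
snapw("pics/w7.png",a=1.3)
im=vision.get_image("scene")["image"]; cv2.imwrite("pics/scene7.png",cv2.convertScaleAbs(cv2.resize(im[140:300,150:400],None,fx=3,fy=3),alpha=1.4))
for r in path(range(24,-1,-4),np.linspace(35,40,7),25,70): print(*r)
E
```

```text
moved 0.0001
t 9.25 pos [0.5038 0.0104 0.0052] fix [-104.2   74.9] hy 25.3 hz -64.7 q [ 0.02  0.47 -0.32  0.78 -0.    1.15] F [ 1.2  0.3 -0.4] gap 0.0854
[-0.08  0.49 -0.36] 0.042 center [-96.   6.] tcp [-102.   80.]
[-0.08  1.35 -0.72] 0.112 center [-95.  13.] tcp [-95.  87.]
[-0.08  2.23 -1.01] 0.182 center [-94.  20.] tcp [-89.  94.]
[-0.08  3.13 -1.24] 0.252 center [-92.  26.] tcp [-82. 100.]
[-0.08  4.03 -1.42] 0.321 center [-90.  33.] tcp [-75. 106.]
[-0.08  4.94 -1.53] 0.391 center [-87.  39.] tcp [-67. 111.]
[-0.08  5.84 -1.57] 0.461 center [-84.  45.] tcp [-59. 115.]
```

View pics/w7.png

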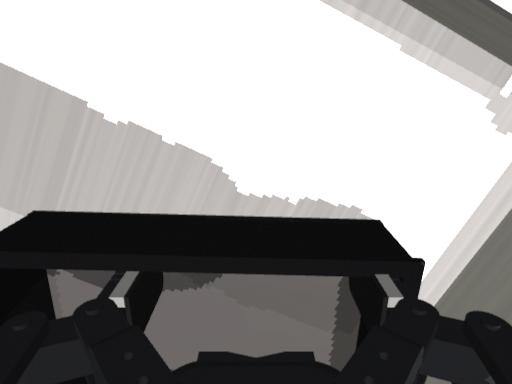

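View pics/scene7.png

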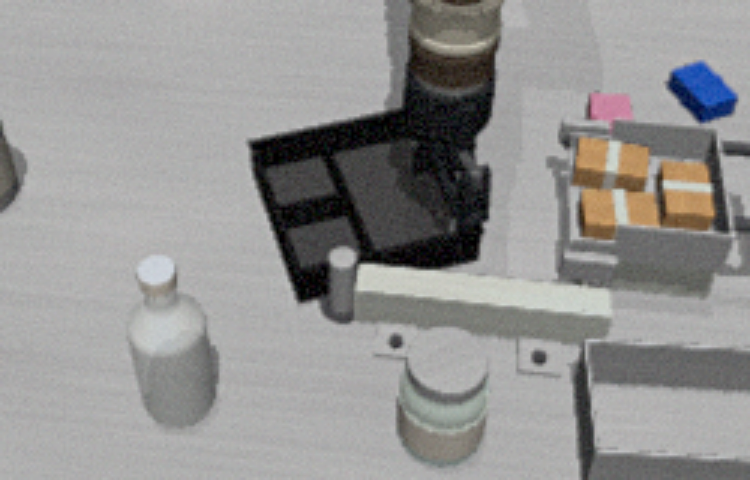

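drive_tool(plan="0 0.6 -0.4 0.055; 0 1.4 -0.7 0.11; 0 2.2 -1 0.18; 0 3.1 -1.25 0.25; 0 4 -1.4 0.32; 0 4.9 -1.5 0.39; 0 5.9 -1.6 0.46; 0 5.9 -1.6 0.46")

```text
t: 10.3
position: [0.5455, 0.0488, 0.0049]
tool_rot: [-0.493, -0.502, -0.496, 0.508]
ft_force: [-9.6, -3.0, 9.0]
finger_gap: 0.0854
```

```bash
python3 - <<'E'
from h import *
from station import vision
snapw("pics/w8.png",a=1.3)
im=vision.get_image("scene")["image"]; cv2.imwrite("pics/scene8.png",cv2.convertScaleAbs(cv2.resize(im[140:300,150:400],None,fx=3,fy=3),alpha=1.4))
E
```

```text
moved 0.0
t 10.35 pos [0.5455 0.0488 0.0049] fix [-63.4 114.1] hy -1.2 hz -91.2 q [ 0.09  0.54 -0.19  0.85 -0.    1.68] F [-9.8 -2.3  8.9] gap 0.0849
```

View pics/w8.png

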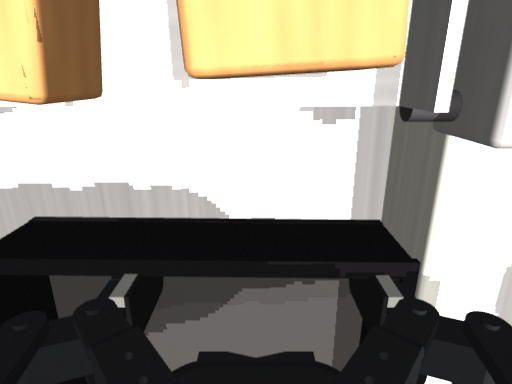

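View pics/scene8.png

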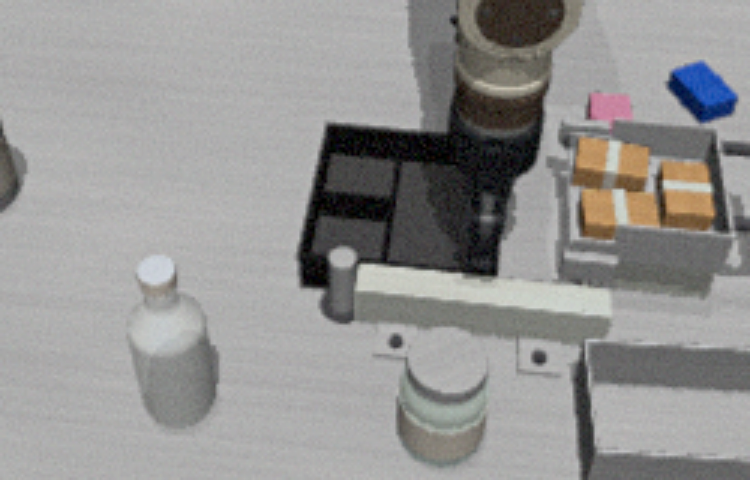

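drive_tool(plan="0 -0.6 0.4 0; 0 -0.8 0.6 0; -4 -0.8 0.8 0; -9 -0.8 1 0; -9 -1.5 5 0; -9 -2.5 10 0; -9 -3 15 0; -9 -3 18.5 0; -9 -3 18.5 0; -9 -3 18.5 0")

```text
t: 11.65
position: [0.5166, -0.1339, 0.0952]
tool_rot: [0.495, 0.505, 0.495, -0.505]
ft_force: [-0.1, 0.1, -0.3]
finger_gap: 0.0853
```

```bash
python3 - <<'E'
from h import *
snapw("pics/w9.png",a=1.0)
E
```

```text
moved 0.0005
t 11.7 pos [ 0.5166 -0.1334  0.0952] fix [-88.6 -68.6] hy -1.1 hz -91.1 q [-0.25  0.4  -0.14  1.03  0.    1.34] F [-0.8  0.3 -0.7] gap 0.0855
```

View pics/w9.png

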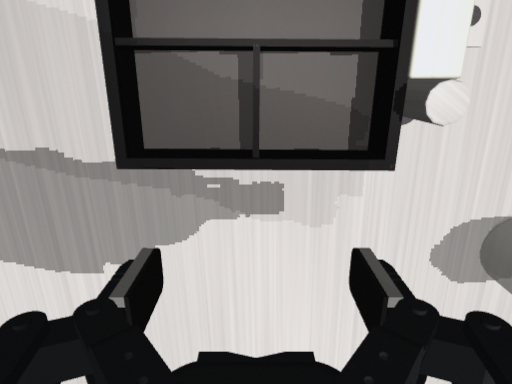

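```bash
python3 - <<'E'
from h import *
z=np.load("pics/w9.png.npz");setw(z['p'],z['R'])
for n,u,h in [('BL',(116,168.5),.042),('BR',(396,169),.042),('right edge up',(415,0),.042),('fence start',(411,78),.045),('post top',(447,102),.065)]:
    print(n,w2f(ray('wrist',u,h)).round(1))
print(go(fx2w(-88,-70,6),-1.1))
E
```

```text
BL [-174.4  -39.8]
BR [ -0.2 -40.1]
right edge up [-2.5 53. ]
fence start [-0.1 13.6]
post top [11.1  1.7]
(array([8.91859513, 0.06022057, 0.14326154]), np.float64(9.754914018303335e-05))
```

drive_tool(plan="3 0 0 0; 6 0 0 0; 8.9 0 0 0; 8.9 0 -1 0; 8.9 0 -2 0; 8.9 0 -3 0; 8.9 0 -4 0; 8.9 0 -5 0; 8.9 0 -6 0; 8.9 0 -7 0; 8.9 0 -7.8 0; 8.9 0 -7.8 0")

```text
t: 13.2
position: [0.5177, -0.0547, 0.0059]
tool_rot: [0.495, 0.505, 0.496, -0.504]
ft_force: [-0.0, 0.7, 0.2]
finger_gap: 0.0856
```

drive_tool(plan="0 0 -0.4 0; 0 0 -0.8 0; 0 0 -1.1 0; 0 0 -1.4 0; 0 0 -1.4 0")

```text
t: 13.82
position: [0.518, -0.0463, 0.0061]
tool_rot: [-0.497, -0.503, -0.493, 0.508]
ft_force: [-0.7, -14.7, -1.9]
finger_gap: 0.0857
```

```bash
python3 - <<'E'
from h import *
from station import vision
snapw("pics/w10.png",a=1.0)
im=vision.get_image("scene")["image"]; cv2.imwrite("pics/scene10.png",cv2.convertScaleAbs(cv2.resize(im[140:300,200:420],None,fx=3.5,fy=3.5),alpha=1.4))
E
```

```text
moved 0.0
t 13.88 pos [ 0.518  -0.0463  0.0061] fix [-88.9  18.6] hy -1.2 hz -91.2 q [-0.08  0.49 -0.27  0.81 -0.01  1.51] F [ -1.  -14.2  -1.3] gap 0.0853
```

View pics/w10.png

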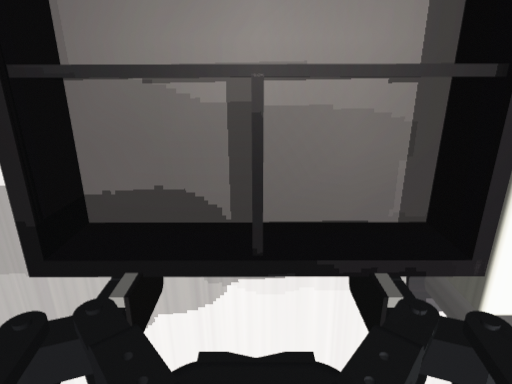

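View pics/scene10.png

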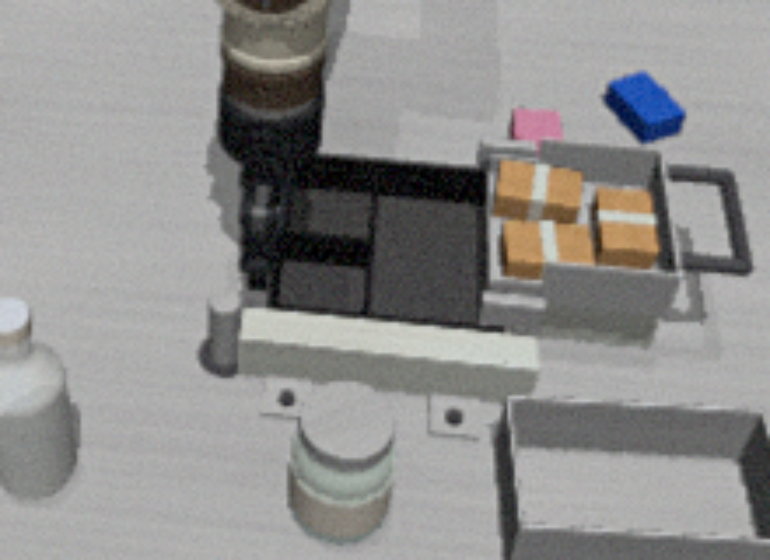

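drive_tool(plan="0 0 1 0; -3 0 1.5 0; -8 0 1.5 0; -9 -5 0 0; -9 -10 -4 0; -9 -15.6 -8.1 0; -9 -15.6 -8.1 0; -5 -15.6 -8.1 0; -1 -15.6 -8.1 0; 0 -15.6 -8.1 0; 0 -15.6 -8.1 0")

```text
t: 15.3
position: [0.3643, 0.0419, 0.0063]
tool_rot: [-0.495, -0.505, -0.495, 0.505]
ft_force: [0.0, -0.1, 0.6]
finger_gap: 0.0856
```

```bash
python3 - <<'E'
from h import *
status()
E
```

```text
t 15.3 pos [0.3643 0.0419 0.0063] fix [-244.4  103.6] hy -1.2 hz -91.2 q [ 0.11  0.25 -0.67  0.65  0.    1.71] F [ 0.  -0.1  0.6] gap 0.0856
```

drive_tool(plan="0 0.6 0 0; 0 1.2 0 0; 0 1.6 0 0; 0 2.0 0 0; 0 2.3 0 0; 0 2.3 0 0")

```text
t: 16.05
position: [0.3793, 0.0414, 0.0054]
tool_rot: [-0.492, -0.501, -0.499, 0.508]
ft_force: [-16.2, 1.0, 13.6]
finger_gap: 0.0856
```

```bash
python3 - <<'E'
from h import *
status()
E
```

```text
t 16.05 pos [0.3793 0.0414 0.0054] fix [-229.4  103.4] hy -1.1 hz -91.1 q [ 0.11  0.29 -0.62  0.68  0.    1.7 ] F [-16.2   1.   13.6] gap 0.0856
```

```bash
python3 - <<'E'
from h import *
print(fx2w(-85,358,94),go(fx2w(-85,358,200),88.8))
E
```

```text
[0.52879198 0.29300884 0.094     ] (array([-19.65572832,  14.18782776, -25.45123422]), np.float64(-1.5692044561917848))
```

drive_tool(plan="0 -1 0 0; 0 -2 0 0; -5 -2 0 0; -10 -2 0 0; -15 -1 0 -0.1; -19.5 0 -4 -0.25; -19.5 4 -9 -0.4; -19.5 8 -14 -0.6; -19.5 12 -19 -0.8; -19.5 13.5 -23 -0.98; -19.5 13.5 -25.5 -1.15; -19.5 13.5 -25.5 -1.3")

```text
t: 17.55
position: [0.5272, 0.296, 0.2006]
tool_rot: [0.7, 0.1, 0.7, -0.1]
ft_force: [-0.2, 0.2, 0.7]
finger_gap: 0.0854
```

```bash
python3 - <<'E'
from h import *
status()
print(go(fx2w(-85,358,200),88.8))
E
```

```text
t 17.55 pos [0.5272 0.296  0.2006] fix [-86.6 360.9] hy 73.8 hz -16.2 q [0.51 0.46 0.25 1.35 0.   0.79] F [-0.2  0.2  0.7] gap 0.0854
(array([ 0.06184771, -0.24246771,  0.23302484]), np.float64(-0.26183362736199733))
```

drive_tool(plan="0 -0.1 0.1 -0.13; 0 -0.2 0.2 -0.26; 0 -0.2 0.2 -0.26; 0 -0.2 0.2 -0.26", jaw=0.42)

```text
t: 18.05
position: [0.5285, 0.2912, 0.2014]
tool_rot: [0.707, 0.012, 0.707, -0.011]
ft_force: [1.2, -0.5, 0.0]
finger_gap: 0.036
```

```bash
python3 - <<'E'
from h import *
from station import vision
snapw("pics/w11.png",a=1.0)
im=vision.get_image("scene")["image"]; cv2.imwrite("pics/scene11.png",cv2.convertScaleAbs(cv2.resize(im[140:300,200:420],None,fx=3.5,fy=3.5),alpha=1.4))
im=vision.get_image("side")["image"]; cv2.imwrite("pics/side11.png",cv2.convertScaleAbs(cv2.resize(im[80:250,160:360],None,fx=3.5,fy=3.5),alpha=1.4))
E
```

```text
moved 0.0
t 18.1 pos [0.5285 0.2912 0.2014] fix [-85.3 356.2] hy 88.1 hz -1.9 q [0.5  0.46 0.24 1.35 0.   0.54] F [0.3 0.6 0.8] gap 0.0358
```

View pics/w11.png

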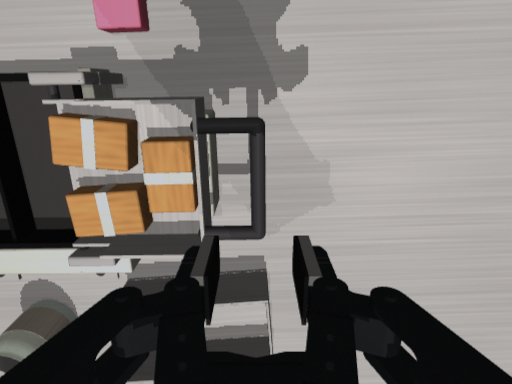

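View pics/side11.png

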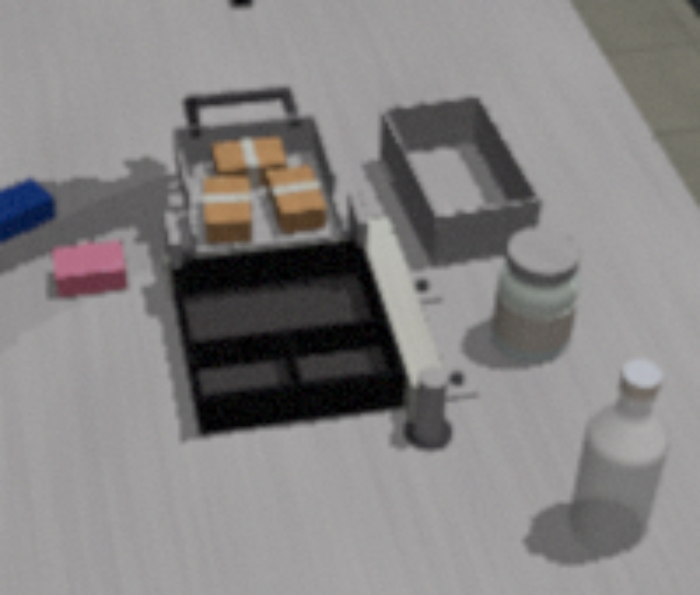

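View pics/scene11.png

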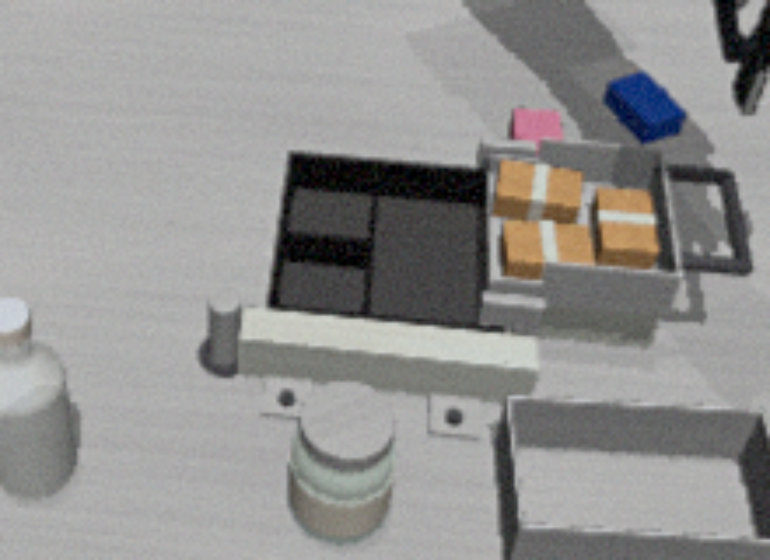

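```bash
python3 - <<'E'
from h import *
z=np.load("pics/w11.png.npz");setw(z['p'],z['R'])
for u in [(258,178),(259,120),(257,232)]: p=ray('wrist',u,.094);print(p.round(4),w2f(p).round(1))
b=ray('wrist',(258,178),.094)
print(go((b[0],b[1],.075),88.8), go(fx2w(-85,358,75),88.8))
E
```

```text
[0.5216 0.2944 0.094 ] [-92.2 359.3]
[0.4758 0.2966 0.094 ] [-138.1  360.5]
[0.5692 0.2921 0.094 ] [-44.6 357.9]
(array([12.63738676,  0.2973401 , -0.70376302]), np.float64(-0.010747935826447392)) (array([12.63750799,  0.17951333,  0.02142941]), np.float64(-0.010747935826447392))
```

drive_tool(plan="3 0.2 -0.2 -0.01; 6 0.2 -0.2 -0.01; 8.5 0.2 -0.2 -0.01; 10.5 0.2 -0.2 -0.01; 12 0.2 -0.2 -0.01; 12.6 0.2 -0.2 -0.01; 12.6 0.2 -0.2 -0.01; 12.6 0.2 -0.2 -0.01")

```text
t: 19.2
position: [0.5272, 0.2936, 0.0763]
tool_rot: [0.708, 0.008, 0.707, -0.007]
ft_force: [-0.2, 0.4, 0.9]
finger_gap: 0.0358
```

```bash
python3 - <<'E'
from h import *
snapw("pics/w12.png",a=1.0)
E
```

```text
moved 0.0001
t 19.25 pos [0.5272 0.2936 0.0763] fix [-86.6 358.6] hy 88.8 hz -1.2 q [0.51 0.54 0.04 1.07 0.   0.53] F [-0.9 -0.1 -0.1] gap 0.0358
```

View pics/w12.png

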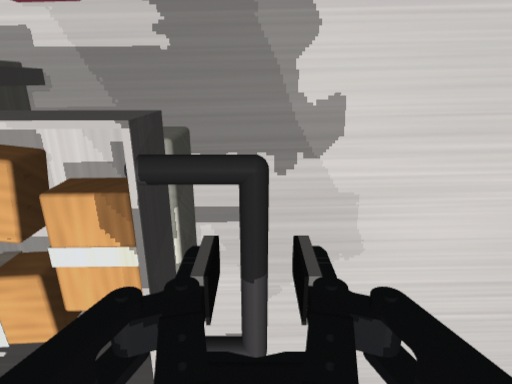

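drive_tool(plan="0 0 0 0; 0 0 0 0; 0 0 0 0; 0 0 0 0; 0 0 0 0", jaw=0)

```text
t: 19.88
position: [0.5269, 0.2928, 0.0761]
tool_rot: [0.707, 0.007, 0.707, -0.008]
ft_force: [-1.3, -3.8, 5.5]
finger_gap: 0.0098
```

```bash
python3 - <<'E'
from h import *
status(); s,pos,R=st()
L=np.hypot(170,34);a0=np.arctan2(34,170)
from numpy import cos,sin
for th in [0,.1,.2,.3,.4,.5,.6,.7,.8,.9,1.0,1.1,1.2,1.25]:
    dy=L*(cos(a0+th)-cos(a0));dz=L*(sin(a0+th)-sin(a0))
    print(th,'toolx',round(-dz/10,2),'tooly',round(dy/10,2))
E
```

```text
t 19.88 pos [0.5269 0.2928 0.0761] fix [-86.9 357.8] hy 88.8 hz -1.2 q [ 0.51  0.54  0.04  1.07 -0.    0.53] F [-1.3 -3.8  5.5] gap 0.0098
0 toolx -0.0 tooly 0.0
0.1 toolx -1.68 tooly -0.42
0.2 toolx -3.31 tooly -1.01
0.3 toolx -4.87 tooly -1.76
0.4 toolx -6.35 tooly -2.67
0.5 toolx -7.73 tooly -3.71
0.6 toolx -9.01 tooly -4.89
0.7 toolx -10.15 tooly -6.19
0.8 toolx -11.16 tooly -7.59
0.9 toolx -12.03 tooly -9.1
1.0 toolx -12.74 tooly -10.68
1.1 toolx -13.29 tooly -12.32
1.2 toolx -13.68 tooly -14.01
1.25 toolx -13.8 tooly -14.87
```

drive_tool(plan="-0.85 -0.2 0 0; -1.7 -0.4 0 0; -2.5 -0.7 0 0; -3.3 -1 0 0; -4.1 -1.4 0 0; -4.9 -1.75 0 0; -5.6 -2.2 0 0; -6.35 -2.65 0 0; -6.35 -2.65 0 0")

```text
t: 21.0
position: [0.5263, 0.2672, 0.1401]
tool_rot: [0.708, 0.008, 0.707, -0.007]
ft_force: [4.4, 3.2, -2.5]
finger_gap: 0.0101
```

```bash
python3 - <<'E'
from h import *
from station import vision
snapw("pics/w13.png",a=1.0)
im=vision.get_image("side")["image"]; cv2.imwrite("pics/side13.png",cv2.convertScaleAbs(cv2.resize(im[80:250,160:360],None,fx=3.5,fy=3.5),alpha=1.4))
E
```

```text
moved 0.0003
t 21.05 pos [0.5263 0.2674 0.1398] fix [-86.9 332.4] hy 88.8 hz -1.2 q [0.47 0.47 0.09 1.19 0.   0.49] F [ 3.5  4.3 -2.3] gap 0.0097
```

View pics/side13.png

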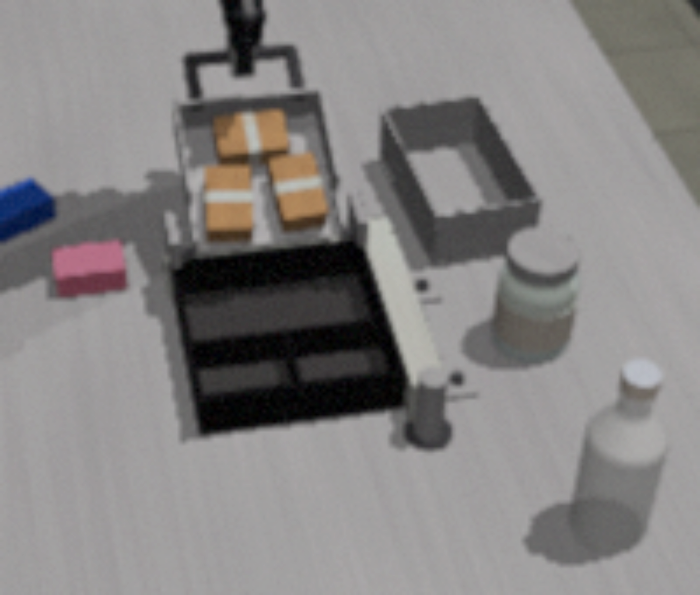

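View pics/w13.png

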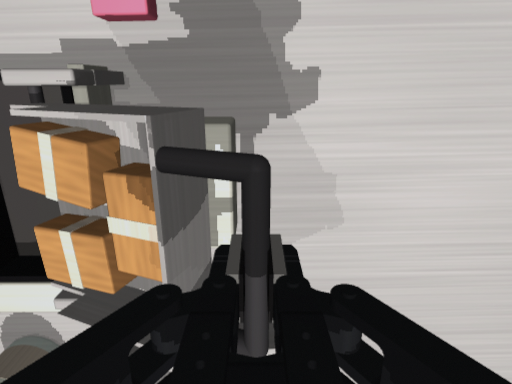

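drive_tool(plan="-0.3 -0.2 0 0; -0.55 -0.4 0 0; -0.85 -0.65 0 0; -1.1 -0.85 0 0; -1.4 -1.05 0 0; -1.65 -1.3 0 0; -1.9 -1.5 0 0; -2.15 -1.75 0 0; -2.4 -2 0 0; -2.65 -2.25 0 0; -2.65 -2.25 0 0; -2.65 -2.25 0 0")

```text
t: 22.6
position: [0.526, 0.2466, 0.1664]
tool_rot: [0.708, 0.009, 0.706, -0.005]
ft_force: [2.6, 6.1, 0.9]
finger_gap: 0.01
```

```bash
cat > look.py <<'E'
import sys
from h import *
from station import vision
n=sys.argv[1];status()
im=vision.get_image("side")["image"]; a=cv2.resize(im[60:230,180:340],None,fx=3.4,fy=3.4)
cv2.imwrite(f"pics/side{n}.png",cv2.convertScaleAbs(a,alpha=1.5))
E
python3 look.py 14
```

```text
t 22.6 pos [0.526  0.2466 0.1664] fix [-86.9 311.6] hy 88.9 hz -1.1 q [0.44 0.43 0.11 1.24 0.   0.46] F [2.6 6.1 0.9] gap 0.01
```

View pics/side14.png

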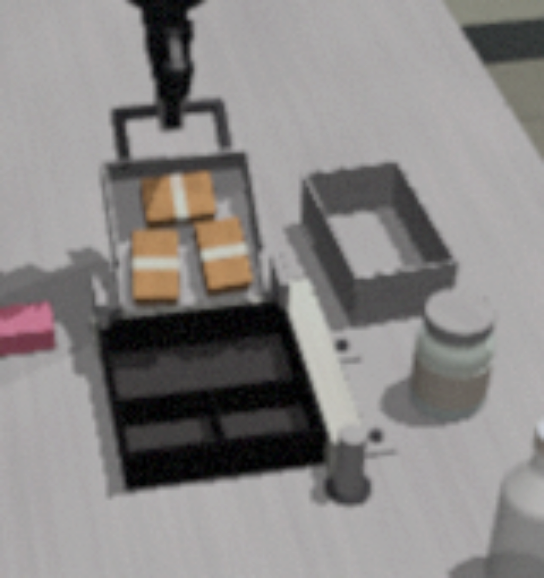

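drive_tool(plan="-0.25 -0.25 0 0; -0.5 -0.5 0 0; -0.7 -0.75 0 0; -0.95 -1.05 0 0; -1.15 -1.3 0 0; -1.15 -1.3 0 0; -1.15 -1.3 0 0; -1.15 -1.3 0 0; -1.15 -1.3 0 0")

```text
t: 23.78
position: [0.5257, 0.2342, 0.1784]
tool_rot: [0.708, 0.009, 0.706, -0.005]
ft_force: [2.8, 6.9, 2.1]
finger_gap: 0.0097
```

```bash
python3 look.py 15
```

```text
t 23.77 pos [0.5257 0.2342 0.1784] fix [-86.9 299.2] hy 88.9 hz -1.1 q [0.42 0.41 0.11 1.26 0.   0.44] F [2.8 6.9 2.1] gap 0.0097
```

View pics/side15.png

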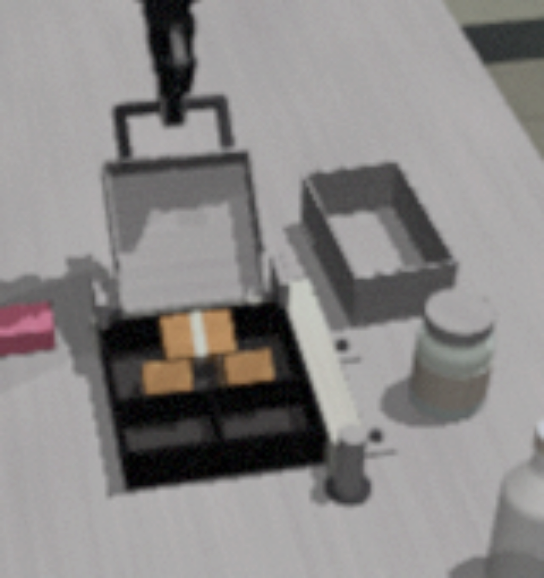

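```bash
python3 - <<'E'
from h import *
from station import vision
im=vision.get_image("side")["image"]; cv2.imwrite("pics/a16.png",cv2.convertScaleAbs(cv2.resize(im[130:220,200:290],None,fx=6,fy=6,interpolation=cv2.INTER_CUBIC),alpha=1.6))
im=vision.get_image("scene")["image"]; cv2.imwrite("pics/b16.png",cv2.convertScaleAbs(cv2.resize(im[160:260,260:390],None,fx=6,fy=6,interpolation=cv2.INTER_CUBIC),alpha=1.5))
E
```

```text
(no output)
```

View pics/a16.png

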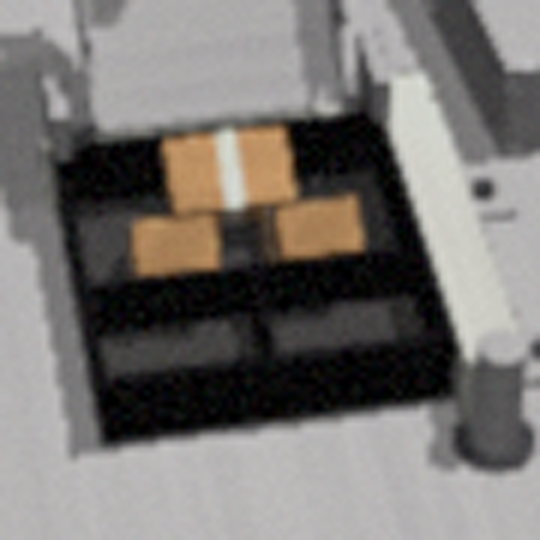

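View pics/b16.png

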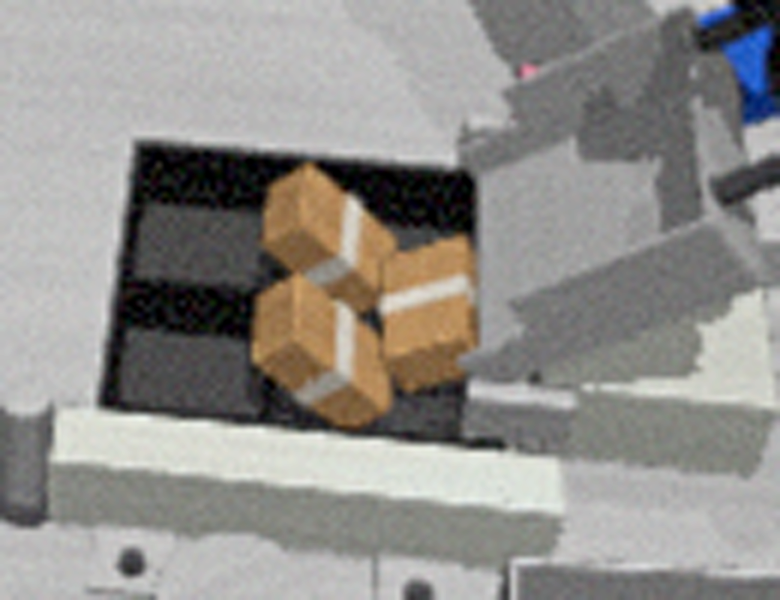

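drive_tool(plan="0.55 0.65 0 0; 1.15 1.3 0 0; 1.75 1.9 0 0; 2.4 2.5 0 0; 3.1 3 0 0; 3.8 3.5 0 0; 4.5 4 0 0; 5.3 4.45 0 0; 6.05 4.8 0 0; 6.85 5.2 0 0; 7.6 5.5 0 0; 7.6 5.5 0 0")

```text
t: 25.42
position: [0.5267, 0.2865, 0.1]
tool_rot: [0.707, 0.007, 0.707, -0.007]
ft_force: [3.7, 3.6, 2.2]
finger_gap: 0.0095
```

drive_tool(plan="0.5 0.15 0 0; 0.9 0.3 0 0; 1.4 0.4 0 0; 1.8 0.5 0 0; 2.2 0.6 0 0; 2.55 0.7 0 0; 2.55 0.7 0 0; 2.55 0.7 0 0")

```text
t: 26.42
position: [0.5269, 0.2927, 0.0763]
tool_rot: [0.707, 0.007, 0.707, -0.008]
ft_force: [1.6, 0.2, 7.5]
finger_gap: 0.0099
```

```bash
python3 - <<'E'
from h import *
from station import vision
status()
im=vision.get_image("side")["image"]; cv2.imwrite("pics/a17.png",cv2.convertScaleAbs(cv2.resize(im[100:220,190:290],None,fx=5,fy=5,interpolation=cv2.INTER_CUBIC),alpha=1.6))
im=vision.get_image("scene")["image"]; cv2.imwrite("pics/b17.png",cv2.convertScaleAbs(cv2.resize(im[160:260,260:420],None,fx=5,fy=5,interpolation=cv2.INTER_CUBIC),alpha=1.5))
E
```

```text
t 26.43 pos [0.5269 0.2927 0.0763] fix [-86.9 357.7] hy 88.8 hz -1.2 q [ 0.51  0.54  0.04  1.07 -0.    0.53] F [1.6 0.2 7.5] gap 0.0099
```

View pics/a17.png

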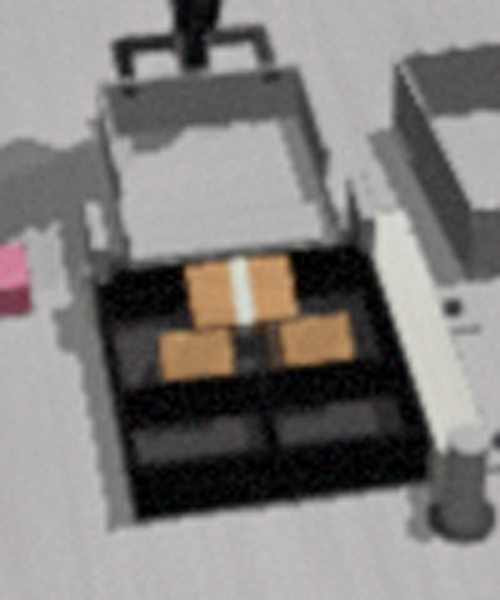

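View pics/b17.png

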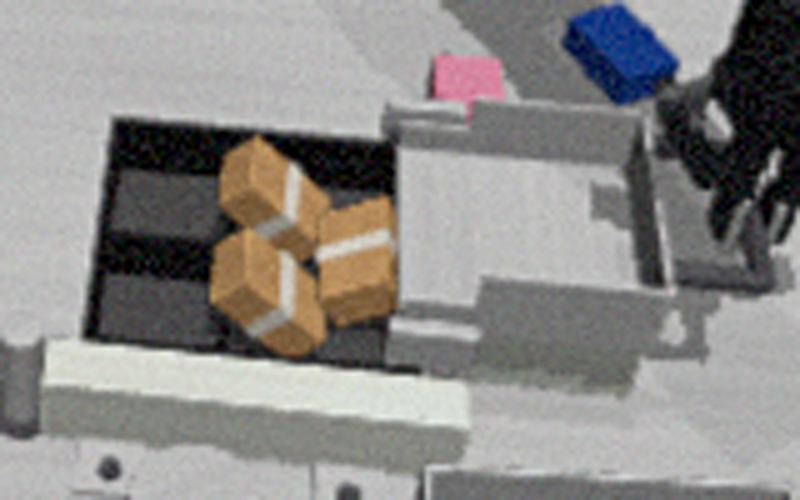

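drive_tool(plan="0 0 0 0; 0 0 0 0; 0 0 0 0; 0 0 0 0; -3 0 0 0; -7 0 0 0; -12 0 0 0; -16 0 0 0; -17 0 0 0; -17 0 0 0", jaw=0.42)

```text
t: 27.78
position: [0.5266, 0.2933, 0.2454]
tool_rot: [0.707, 0.007, 0.707, -0.007]
ft_force: [0.1, -0.6, -0.2]
finger_gap: 0.0359
```

```bash
python3 - <<'E'
from h import *
status();print(go(fx2w(-85,90,250),88.8))
E
```

```text
t 27.77 pos [0.5266 0.2933 0.2454] fix [-87.2 358.3] hy 88.8 hz -1.2 q [0.51 0.45 0.33 1.46 0.   0.53] F [ 0.1 -0.6 -0.2] gap 0.0359
(array([ -0.47305737, -26.82627873,   0.23414487]), np.float64(0.0001300141291914465))
```

drive_tool(plan="0 -5 -1 0; 0 -11 -2 0; 0 -17 -3.5 0; 0 -21 -4.5 0; 0 -21.8 -4.5 0; 0 -21.8 -4.5 0; 0 -21.8 -4.5 0")

```text
t: 28.65
position: [0.4771, 0.0772, 0.2445]
tool_rot: [0.707, 0.007, 0.708, -0.007]
ft_force: [0.2, -0.7, 0.1]
finger_gap: 0.0361
```

```bash
python3 - <<'E'
from h import *
snapw("pics/w18.png",a=1.0)
E
```

```text
moved 0.0002
t 28.7 pos [0.4771 0.0773 0.2447] fix [-132.3  141.3] hy 88.9 hz -1.1 q [ 0.16  0.2  -0.01  1.36  0.    0.18] F [-0.2 -0.3 -0.3] gap 0.0359
```

View pics/w18.png

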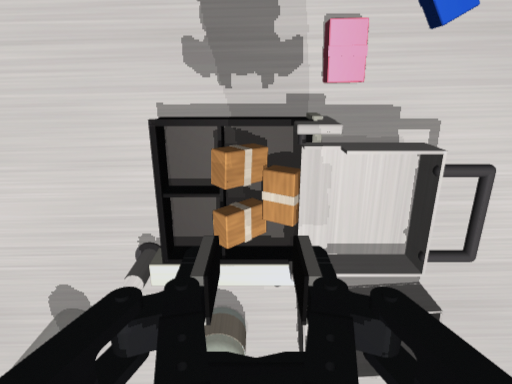

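```bash
python3 - <<'E'
from h import *
z=np.load("pics/w18.png.npz");setw(z['p'],z['R'])
for u in [(212,168),(268,165),(215,225),(267,220)]:
    print(u,[w2f(ray('wrist',u,h)).round(0).tolist() for h in (.02,.04,.055)])
print('div',w2f(ray('wrist',(222,160),.036)))
for n,u in [('TL',(151,120)),('BL',(159,265))]: print(n,w2f(ray('wrist',u,.042)))
im=cv2.imread("pics/w18.png");cv2.imwrite("pics/w18a.png",cv2.resize(im[105:280,140:320],None,fx=4,fy=4,interpolation=cv2.INTER_CUBIC))
E
```

```text
(212, 168) [[-117.0, 91.0], [-122.0, 94.0], [-126.0, 96.0]]
(268, 165) [[-121.0, 157.0], [-126.0, 156.0], [-130.0, 155.0]]
(215, 225) [[-44.0, 92.0], [-54.0, 95.0], [-61.0, 97.0]]
(267, 220) [[-51.0, 156.0], [-60.0, 155.0], [-67.0, 155.0]]
div [-130.42557129  105.01123386]
TL [-174.65602509   32.71842379]
BL [-1.62443366 25.26330393]
```

View pics/w18a.png

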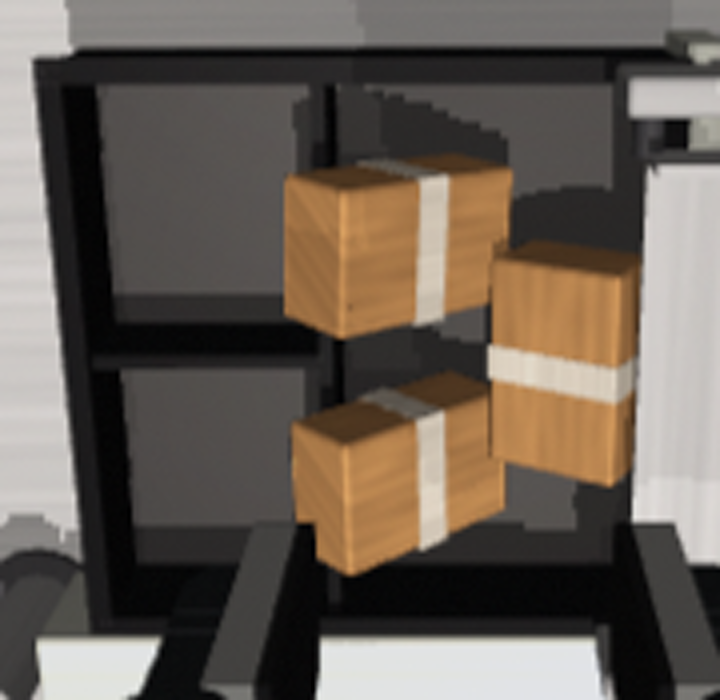

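```bash
python3 - <<'E'
from h import *
z=np.load("pics/w18.png.npz");setw(z['p'],z['R'])
names=['fence00','fence30','trayBL(0,30)','trayTL(-170,30)','handleA','handleB','lipL','lipR','div left','div right','trayTR']
P=[(0,12,45),(30,12,45),(0,30,42),(-170,30,42),(-130,358,94),(-40,358,94),(-150,188,60),(-20,188,60),(-166,102,36),(-4,102,36),(-170,200,42)]
for n,u in zip(names,proj('wrist',T(FX,P))): print(n,u.round(0),((u-[140,105])*4).round(0))
im=cv2.imread("pics/w18.png");cv2.imwrite("pics/w18b.png",cv2.resize(im[225:305,120:320],None,fx=4,fy=4,interpolation=cv2.INTER_CUBIC))
E
```

```text
fence00 [147. 268.] [ 30. 650.]
fence30 [150. 289.] [ 40. 735.]
trayBL(0,30) [163. 266.] [ 92. 645.]
trayTL(-170,30) [149. 124.] [35. 78.]
handleA [486. 175.] [1384.  279.]
handleB [467. 260.] [1307.  618.]
lipL [301. 147.] [643. 167.]
lipR [296. 259.] [623. 618.]
div left [218. 128.] [313.  90.]
div right [223. 261.] [331. 623.]
trayTR [311. 125.] [683.  78.]
```

View pics/w18b.png

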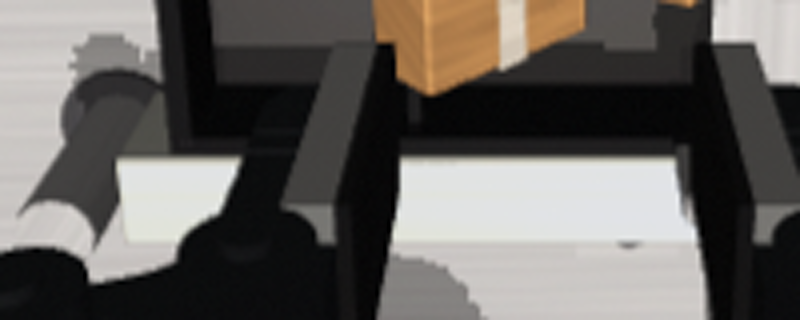

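```bash
python3 - <<'E'
from h import *
from station import vision
a=cv2.imread("pics/scene0.png");b=vision.get_image("scene")["image"]
d=cv2.absdiff(a,b).max(2)
for n,(x0,y0,x1,y1) in dict(can=(118,165,160,215),bottle=(190,240,225,285),jar=(280,248,316,296),gn=(340,256,426,308)).items(): print(n,d[y0:y1,x0:x1].mean().round(1),np.percentile(d[y0:y1,x0:x1],99))
cv2.imwrite("pics/scene19.png",cv2.convertScaleAbs(cv2.resize(b[140:310,100:440],None,fx=2.3,fy=2.3),alpha=1.4))
E
```

```text
can 4.1 12.0
bottle 4.2 10.259999999999991
jar 4.2 11.0
gn 4.7 13.0
```

View pics/scene19.png

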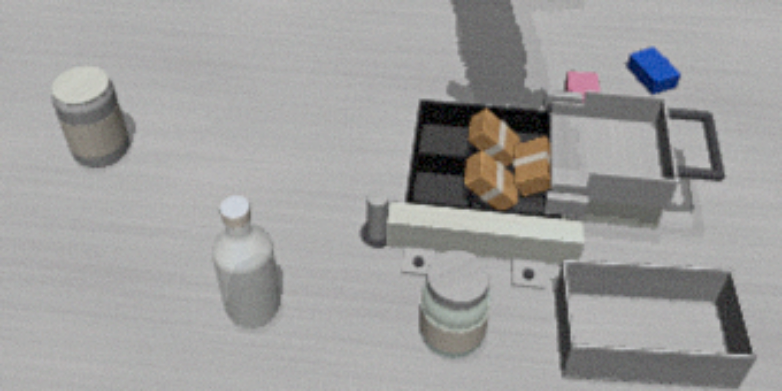

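The bystanders show only image noise against the first picture. The tray is home at (485,155), the cartons lie in the long compartment, the pan is level and the arm is clear. Handing in.

```bash
python3 -c "
from station import env
print(env.finish_job(), env.sense()['t'])"
```

```text
the job is handed in; nothing more can be done
the job is handed in; nothing more can be done
```

The job is handed in, at about 29 s of the 72 s allowed; no verdict was reported.

**What I did:**
- With open fingers inside the tray, I slid it in front of the post and turned it about 108° clockwise against the post, flat on the table.
- I pushed it against the end stop (about 14 N) and then against the fence (about 16 N).
- I tipped the pan by its handle to about 0.7 rad. All three cartons slid out, so I did not go to 1.25 rad. I then lowered it to level and let go.

**Last checks:**
- **Tray:** in the wrist picture it sits flush with the fence. Tray and fence corners both came out about 4 pixels from where the calibration puts them, the same shift for both, so I read it as home.
- **Pan:** it is empty and back at its starting height.
- **Bystanders:** the bottle, jar, can and steel container show only image noise against the first picture.

**Less than perfect:** two cartons lean on the divider, and their raised ends stick about 9 mm over it. As they fell they cannot all lie flat, because 62 + 40 mm is more than the 92 mm width. Their centres are about 20 mm inside the long compartment, so I left them rather than risk shifting the tray.

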